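# Fold back the blue bifold door of the dish locker

## Task

The blue door of one of the two small bench lockers is only part open. Push its fold hinge towards the left-hand jamb until both panels are collapsed all the way against the stop, so that the dishes inside can be reached, and let go of it. Leave the grey locker's door as it is.

Things in the scene. Friction and masses are not known exactly. Their poses are not given: they have to be found in the camera images.
- blue_top (a point): middle of the front edge of the top of the fixed white locker (140 x 260 mm, 178 mm high) with the blue bifold door. x points into the locker, +y to its left jamb, z up. Door pivot: upright axis at (0, 115) mm in this frame. Two panels, 115 mm between hinge axes, 10 mm thick, 20 to 168 mm above the bench. At fold angle a the fold is at (-115 sin a, 115 - 115 cos a) mm.
- blue_fold (a joint): blue door's fold angle, rad: swing of the jamb panel out from the door plane, the fold pointing towards the robot; the other panel follows along the track. 0 = flat across the front, 1.45 = stop, panels collapsed at the left jamb, sticking straight out. Starts at about 0.5 to 0.8; opening moves the fold left and outwards. Stiff: stays where left, takes about 2 N along the fold's path.
- blue_post (a point): centre of the top of the blue door's black finger post: round, upright, 14 mm diameter, on the fold hinge, standing 45 mm above the panels, so it can be pushed from any side. Its top is 215 mm above the bench (panel tops 168 mm, locker top 178 mm). It moves on a circle of 115 mm radius about the door pivot.
- grey_post (a point): the same point on the other locker, of equal size but with a grey bifold door, also part open; to be left alone. The two lockers stand side by side, and either may be the left one.

How it is judged:
At the end, for the whole second after the job is handed in: The blue door is folded back to 1.25 rad or more (the stop is at 1.45) and at rest, and the grey door's post is within 15 mm of where it was at the start (value of joint blue_fold above 1.25 rad and velocity of joint blue_fold between -0.05 and 0.05 rad/s and distance of grey_post from where it was at the start of the episode below 0.015 m); the robot touches nothing.
It fails at once if the grey door is moved (its post shifts by more than 15 mm) (distance of grey_post from where it was at the start of the episode above 0.015 m).
It also fails if it takes over 29 s, if anything falls off the work surface, if the arm or the gripper's body presses on something with over 40 N, if the wrist force passes 120 N, or if a joint passes its speed limit or range.

## Robot

A 6-joint arm with a two-finger parallel gripper is mounted at the origin on a cart in front of the work surface, level with it; the furniture and walls round the work are solid. World frame = base frame: x ahead of the robot, y to its left, z up, the work surface at z = 0. Lengths are in m, angles in rad, forces in N, time in s.
With the tool pointing down it reaches from about 0.3 to 0.775 m from the base axis. Payload 14.6 kg.
Tool frame: the origin (TCP) lies midway between the tips of the shut fingers; the grasp point (between the pads) lies 19 mm behind it (grasp_offset is the distance from the TCP to the grasp point, in m); z points along the fingers, y is the line along which they close (so a half turn about z gives the same grasp; the last joint's range is limited). The gripper opens to 94 mm and grips with 3 to 60 N. Pads are 16 mm wide; open, the fingers measure 119 mm over their backs; the gripper's body (75 mm by 177 mm) begins 78 mm behind the grasp point.
Start: joints at [-1.399, 0.3, 1.521, -0, 1.321, -0.067], TCP at [0.13, -0.534, 0.205] pointing down, gripper open.
Joint ranges: [-3.03, 3.03], [-0.79, 2.21], [0.23, 2.52], [-1.04, 4.18], [0, 3.07], [-2.55, 2.55]. Speed limits (rad/s): [2.22, 2.22, 2.57, 3.14, 3.14, 3.14].

## Interface

Orientations are given as [roll, pitch, yaw] about the fixed x, y, z axes, in that order (R = Rz(yaw) Ry(pitch) Rx(roll)).
In Python, from station import * gives the robot as it stands. The module is installed in compiled form; this text tells all that it offers.
- The arm moves only by the tool send_rows, never from a script. Its argument "rows" is a list of rows, each an object of numbers: "dx", "dy", "dz": the shift along the tool's x, y, z in mm; "roll": the turn about the tool's z in degrees; "jaw": the closure, from -1 (fully open) to 1 (shut). In form: [{"dx": .., "dy": .., "dz": .., "roll": .., "jaw": ..}, ...]. A call has 1 to 12 rows; each row shifts and turns the commanded pose from where the row before left it, along the tool's axes as they then stand; what a row does not reach is not made up. A row lasts 1/12 s, in which the tool goes at most 41.7 mm and 7.16 degrees, less where a joint would pass 70% of its speed; a pose out of reach is approached as far as the arm can. A call is refused whole if a number of a shift passes 41.7 or a number of a turn 7.16, either way. A call with a gripper value outside its range is refused whole. The fingers move at their own pace and stop on an object; "force" is the grip in N (left out, the last holds). Time passes only in rows, so rows that do not move let the fingers close. It gives the time, the measured TCP pose, the force, the opening and the grip force at its end, in the units of the state.
- get_obs(): the state, without advancing time (a new reading comes with each control period).
- camera(name): name is "scene" or "top" or "wrist"; returns a dict with "frame" (384x512x3 uint8, red, green, blue), "z_map" (384x512 float32, m along the optical axis (not along the pixel's ray), 0 where there is no reading), "camera_matrix" (3x3 intrinsics, pixels), "D" ([k1, k2, p1, p2, k3] as OpenCV has them; the pictures are not rectified), "rvec" (rotation vector, rad) and "tvec" (3), from world to camera coordinates, as OpenCV has them. Camera axes: x right, y down, z forward; pixel columns grow to the right and rows downward; lengths in m; the calibration is good to about 2 mm. A picture is of the moment at which its call begins.
- hand_in(): hands the job in; it is judged then, once.
The state is a dict: "time_s": time; "qpos": joint angles; "joint_vel": joint speeds; "tau": joint torques, N m; "ee_pos": TCP position; "eef_rot": TCP orientation; "force": force on the tool from outside, world axes, zero at the start; "moment": the same for the moment, N m; "grip_width": finger opening in m; "grip_force": force on a finger pad.
Only numpy, scipy, OpenCV 4.12 (cv2) and the standard library are available. Lean on these libraries where they do the work, as an engineer would, in place of code of your own. Each camera call takes 0.05 s, during which the arm holds its last target. There are 200 camera calls.

## Working session

There is one attempt and no reset: what is moved stays moved. The work goes in short steps, Python scripts to look and compute and a tool call to move; the robot and the scene stay as the last step left them, time stands still between calls to the robot, and variables do not carry over. Pictures are saved under pics/ and viewed, at most 10 in all, crops included, and the job is handed in when it is done.

Besides the shell and the picture viewer there is one more tool, called in YAML: its name, and indented under it one key for each argument. send_rows: Moves the arm, as the interface text tells. Its arguments: {"type":"object","properties":{"rows":{"type":"array"},"force":{"type":"number"}},"required":["rows"]}

```bash
mkdir -p pics; cat > h.py <<'E'
from station import *
import numpy as np, cv2
def cloud(c):
    h,w=c['z_map'].shape
    u,v=np.meshgrid(np.arange(w),np.arange(h))
    p=np.stack([u,v],-1).reshape(-1,1,2).astype(np.float64)
    n=cv2.undistortPoints(p,c['camera_matrix'],np.array(c['D'],float)).reshape(h,w,2)
    z=c['z_map'][...,None]
    P=np.concatenate([n*z,z],-1)
    R=cv2.Rodrigues(np.array(c['rvec'],float))[0]
    return (P-np.array(c['tvec']).reshape(3))@R
E
python3 - <<'E'
from h import *
o=get_obs();print(o)
for n in('scene','top'):
    c=camera(n);cv2.imwrite(f'pics/{n}0.png',c['frame'][...,::-1]);W=cloud(c)
    hsv=cv2.cvtColor(c['frame'],cv2.COLOR_RGB2HSV);ok=c['z_map']>0
    m=(hsv[...,0]>95)&(hsv[...,0]<130)&(hsv[...,1]>110)&ok
    p=W[m];print(n,'blue',len(p),p.min(0) if len(p) else '',p.max(0) if len(p) else '')
    d=(W[...,2]>.19)&(W[...,2]<.23)&ok&(hsv[...,2]<70)
    k,l,s,ce=cv2.connectedComponentsWithStats(d.astype(np.uint8))
    for i in range(1,k):
        if s[i,4]>5: print(n,'dark',ce[i],s[i],W[l==i].mean(0),W[l==i].max(0))
E
```

```text
{'time_s': 0.0, 'qpos': array([-1.39860847e+00,  3.00438791e-01,  1.52159263e+00, -7.64862191e-06,
        1.32070876e+00, -6.66199815e-02]), 'joint_vel': array([ 0.00010205, -0.00167862,  0.00027558,  0.00045291, -0.00128307,
        0.00070577]), 'tau': array([ 1.16898968e-04, -5.31804264e+01, -3.52738667e+01,  7.08943186e-02,
        2.44784314e-02, -5.78338904e-05]), 'ee_pos': array([ 0.13003761, -0.53412853,  0.20489917]), 'eef_rot': array([-3.14044718e+00, -6.89993191e-05,  2.38809699e-01]), 'force': array([-0.57772458, -0.72244405,  0.08257444]), 'moment': array([-0.00312784, -0.0544959 ,  0.01066647]), 'grip_force': 0.0, 'grip_width': 0.09410990003463295}
scene blue 1875 [-0.08620296 -2.28946439 -0.01600337] [1.02608773 0.44168813 0.20934373]
scene dark [375.57894737  73.61052632] [364  68  28  13  95] [ 0.97913364 -1.03167693  0.21061761] [ 1.01993767 -0.92133798  0.21766113]
scene dark [358.875  77.125] [358  76   3   3   8] [ 0.9850445  -0.91395097  0.21269829] [ 0.99142543 -0.90456831  0.21692111]
scene dark [381.96551724  78.75862069] [375  76  15   6  29] [ 0.94350786 -
[... 2170 characters left out ...]
9710369] [0.89156935 0.28478355 0.20139231]
top dark [174.45454545  68.45454545] [173  65   3   9  11] [0.8821114  0.24569401 0.19695308] [0.89270894 0.25087341 0.19952073]
top dark [495.24615385  88.61538462] [478  87  34   4  65] [ 0.87181211 -0.57616182  0.19733494] [ 0.87541806 -0.52965796  0.20509099]
top dark [171.54545455 208.02272727] [168 205   8   7  44] [0.5273615  0.2141562  0.20834566] [0.53338353 0.22140256 0.21783348]
top dark [360.85416667 231.1875    ] [357 228   9   7  48] [ 0.49240859 -0.20542632  0.20981144] [ 0.49924032 -0.19940365  0.21539603]
top dark [247.37117904 353.4628821 ] [210 350  70  13 229] [0.22885494 0.03112121 0.2127649 ] [0.23618365 0.10670034 0.22998449]
```

View pics/scene0.png

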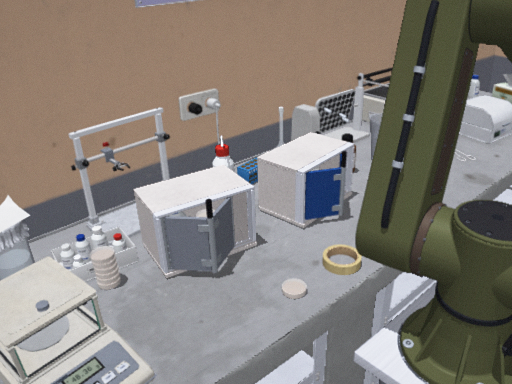

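View pics/top0.png

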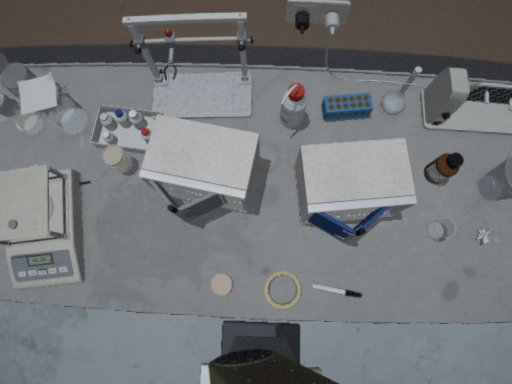

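The scene and top views show blue on the right locker: top-view post at (361,231), the fold pointing at the robot and its left jamb near (308,215). The grey post is at (171,208). Next I fit the blue locker's top for its frame.

```bash
python3 - <<'E'
from h import *
c=camera('top');W=cloud(c);ok=c['z_map']>0
m=ok&(abs(W[...,2]-.178)<.008)&(W[...,1]<0)&(W[...,1]>-.4)&(W[...,0]>.45)&(W[...,0]<.8)&(c['frame'].min(-1)>120)
k,l,s,ce=cv2.connectedComponentsWithStats(m.astype(np.uint8));i=1+s[1:,4].argmax()
r=cv2.minAreaRect((W[l==i][:,:2]*1000).astype(np.float32));b=cv2.boxPoints(r);print(r,b)
b=b[np.argsort(b[:,0])][:2];b=b[np.argsort(b[:,1])];R,L=b  # front right,left
f=(L+R)/2;ey=(L-R)/np.linalg.norm(L-R);ex=np.array([ey[1],-ey[0]])
print('front',f,'ex',ex,'ey',ey)
piv=f+115*ey;print('pivot',piv)
post=np.array([493.5,-202.5]);d=post-piv
print('r',np.linalg.norm(d),'a',np.arctan2(-d@ex,-d@ey))
for a in(.6,.7,.8,.9,1.,1.1,1.2,1.3,1.45,1.5):print(a,(piv-115*np.sin(a)*ex-115*np.cos(a)*ey).round(1))
E
```

```text
((632.9246215820312, -210.91148376464844), (165.48023986816406, 260.5696716308594), 6.918243885040283) [[ 535.09375   -91.541534]
 [ 566.4801   -350.21402 ]
 [ 730.7555   -330.28143 ]
 [ 699.36914   -71.60895 ]]
front [ 550.7869  -220.87778] ex [0.99271905 0.12045282] ey [-0.12045282  0.99271905]
pivot [ 536.9349  -106.71509]
r 105.17289478037195 a 0.5464757066633017
0.6 [ 483.9 -208.8]
0.7 [ 474. -203.]
0.8 [ 464.7 -196.2]
0.9 [ 456.1 -188.5]
1.0 [ 448.4 -180.1]
1.1 [ 441.5 -170.8]
1.2 [ 435.6 -161. ]
1.3 [ 430.6 -150.6]
1.45 [ 425.3 -134.2]
1.5 [ 424.  -128.6]
```

Width fits (260 mm). The front edge is fuzzy, but with a 140 mm depth about the box centre the radius becomes 112 mm and a ≈ 0.64, consistent. The plan is to straddle the post with the jaws along the tangent, grip it lightly, and follow the arc.

send_rows:
  rows:
    - {"dz":-25,"jaw":-1}
    - {"dz":-25}
    - {"dx":36,"dy":-19.5}
    - {"dx":36,"dy":-19.5}
    - {"dx":36,"dy":-19.5}
    - {"dx":36,"dy":-19.5}
    - {"dx":36,"dy":-19.5}
    - {"dx":36,"dy":-19.5}
    - {"dx":36,"dy":-19.5}
    - {"dx":36,"dy":-19.5}
    - {"dx":36,"dy":-19.5}
    - {"dx":36,"dy":-19.5}

```text
invalid input at $.rows[0]: expected keys dx, dy, dz, roll, jaw
```

send_rows:
  rows:
    - {"dx":36,"dy":-19.5}
    - {"dx":36,"dy":-19.5}
    - {"roll":-6.6}
    - {"roll":-6.6}
    - {"roll":-6.6}
    - {"roll":-6.6}
    - {"roll":-6.6}
    - {"roll":-6.6}
    - {"roll":-6.6}
    - {"dx":0}
    - {"dx":0}

```text
invalid input at $.rows[0]: expected keys dx, dy, dz, roll, jaw
```

```bash
python3 - <<'E'
from h import *
o=get_obs();print(o['time_s'],o['ee_pos'],o['eef_rot'],o['force'])
c=camera('wrist');cv2.imwrite('pics/w1.png',c['frame'][...,::-1])
W=cloud(c);d=(W[...,2]>.205)&(W[...,2]<.222)&(c['z_map']>0)&(abs(W[...,0]-.49)<.04)&(abs(W[...,1]+.2)<.04)
print(d.sum(),np.median(W[d],0),W[d].min(0),W[d].max(0)) if d.any() else print('none')
E
```

```text
0.15 [ 0.13005146 -0.53418976  0.20501901] [-3.14067955e+00 -5.98545175e-05  2.38763856e-01] [-0.23109528  0.4079261   0.08293016]
none
```

View pics/w1.png

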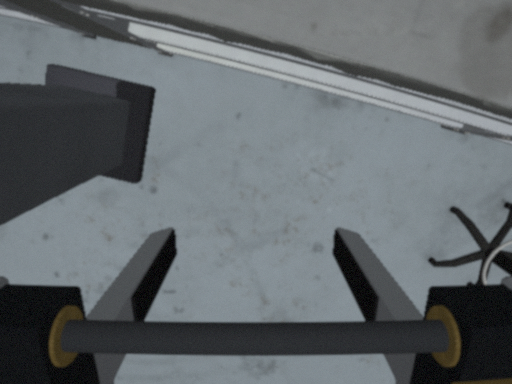

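The rows need every key and were refused. The wrist picture therefore shows only the floor, with the fingers at (150,260) and (360,260).

send_rows:
  rows:
    - {"dx":0,"dy":0,"dz":-25,"roll":0,"jaw":-1}
    - {"dx":0,"dy":0,"dz":-25,"roll":0,"jaw":-1}
    - {"dx":36,"dy":-19.5,"dz":0,"roll":0,"jaw":-1}
    - {"dx":36,"dy":-19.5,"dz":0,"roll":0,"jaw":-1}
    - {"dx":36,"dy":-19.5,"dz":0,"roll":0,"jaw":-1}
    - {"dx":36,"dy":-19.5,"dz":0,"roll":0,"jaw":-1}
    - {"dx":36,"dy":-19.5,"dz":0,"roll":0,"jaw":-1}
    - {"dx":36,"dy":-19.5,"dz":0,"roll":0,"jaw":-1}
    - {"dx":36,"dy":-19.5,"dz":0,"roll":0,"jaw":-1}
    - {"dx":36,"dy":-19.5,"dz":0,"roll":0,"jaw":-1}
    - {"dx":36,"dy":-19.5,"dz":0,"roll":0,"jaw":-1}
    - {"dx":36,"dy":-19.5,"dz":0,"roll":0,"jaw":-1}

```text
time_s: 1.2
ee_pos: [0.4349, -0.258, 0.2555]
eef_rot: [3.141, -0.0, 0.239]
force: [0.1, -0.6, -0.7]
grip_width: 0.0941
grip_force: 0.0
```

send_rows:
  rows:
    - {"dx":36,"dy":-19.5,"dz":0,"roll":0,"jaw":-1}
    - {"dx":36,"dy":-19.5,"dz":0,"roll":0,"jaw":-1}
    - {"dx":0,"dy":0,"dz":0,"roll":-6.6,"jaw":-1}
    - {"dx":0,"dy":0,"dz":0,"roll":-6.6,"jaw":-1}
    - {"dx":0,"dy":0,"dz":0,"roll":-6.6,"jaw":-1}
    - {"dx":0,"dy":0,"dz":0,"roll":-6.6,"jaw":-1}
    - {"dx":0,"dy":0,"dz":0,"roll":-6.6,"jaw":-1}
    - {"dx":0,"dy":0,"dz":0,"roll":-6.6,"jaw":-1}
    - {"dx":0,"dy":0,"dz":0,"roll":-6.6,"jaw":-1}
    - {"dx":0,"dy":0,"dz":0,"roll":0,"jaw":-1}
    - {"dx":0,"dy":0,"dz":0,"roll":0,"jaw":-1}

```text
time_s: 2.12
ee_pos: [0.4944, -0.2048, 0.2553]
eef_rot: [-3.141, 0.0, 1.041]
force: [-0.1, 0.4, 0.6]
grip_width: 0.094
grip_force: 0.0
```

```bash
python3 - <<'E'
from h import *
o=get_obs();print(o['time_s'],o['ee_pos'],o['eef_rot'],o['force'])
c=camera('wrist');cv2.imwrite('pics/w2.png',c['frame'][...,::-1])
W=cloud(c);d=(W[...,2]>.205)&(W[...,2]<.222)&(c['z_map']>0)&(abs(W[...,0]-.49)<.04)&(abs(W[...,1]+.2)<.04)
print(d.sum(),np.median(W[d],0),W[d].min(0),W[d].max(0)) if d.any() else print('none')
E
```

```text
2.1167 [ 0.49444562 -0.20483201  0.25533423] [-3.14138650e+00  5.02772988e-07  1.04147781e+00] [-0.13680629  0.4159748   0.62092703]
317 [ 0.49496826 -0.2030661   0.21536   ] [ 0.48773735 -0.21076739  0.20515056] [ 0.50095038 -0.19789777  0.21710227]
```

View pics/w2.png

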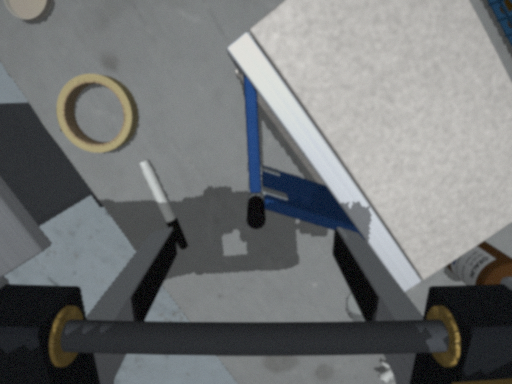

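The wrist view puts the post at (257,210), centred between the fingers. It measures (0.495, -0.203, 0.215), which matches the given height. The jamb panel lies along tool x, so I descend and grip.

send_rows:
  rows:
    - {"dx":2,"dy":0,"dz":22,"roll":0,"jaw":-1}
    - {"dx":0,"dy":0,"dz":22,"roll":0,"jaw":-1}
    - {"dx":0,"dy":0,"dz":20,"roll":0,"jaw":-1}
    - {"dx":0,"dy":0,"dz":0,"roll":0,"jaw":-1}
    - {"dx":0,"dy":0,"dz":0,"roll":0,"jaw":1}
    - {"dx":0,"dy":0,"dz":0,"roll":0,"jaw":1}
    - {"dx":0,"dy":0,"dz":0,"roll":0,"jaw":1}
    - {"dx":0,"dy":0,"dz":0,"roll":0,"jaw":1}
    - {"dx":0,"dy":0,"dz":0,"roll":0,"jaw":1}
    - {"dx":0,"dy":0,"dz":0,"roll":0,"jaw":1}
    - {"dx":0,"dy":0,"dz":0,"roll":0,"jaw":1}
    - {"dx":0,"dy":0,"dz":0,"roll":0,"jaw":1}
  force: 8

```text
time_s: 3.17
ee_pos: [0.4955, -0.2031, 0.1916]
eef_rot: [3.141, -0.0, 1.045]
force: [1.3, -0.6, -0.3]
grip_width: 0.044
grip_force: 0.0
```

Still closing.

send_rows:
  rows:
    - {"dx":0,"dy":0,"dz":0,"roll":0,"jaw":1}
    - {"dx":0,"dy":0,"dz":0,"roll":0,"jaw":1}
    - {"dx":0,"dy":0,"dz":0,"roll":0,"jaw":1}
    - {"dx":0,"dy":0,"dz":0,"roll":0,"jaw":1}
    - {"dx":0,"dy":0,"dz":0,"roll":0,"jaw":1}
    - {"dx":0,"dy":0,"dz":0,"roll":0,"jaw":1}
    - {"dx":0,"dy":0,"dz":0,"roll":0,"jaw":1}
    - {"dx":0,"dy":0,"dz":0,"roll":0,"jaw":1}

```text
time_s: 3.83
ee_pos: [0.4955, -0.2032, 0.1914]
eef_rot: [3.142, 0.0, 1.045]
force: [0.5, -0.8, -0.4]
grip_width: 0.0133
grip_force: 8.0
```

Gripped (13.3 mm on a 14 mm post). Now I follow the arc.

send_rows:
  rows:
    - {"dx":0.1,"dy":-4.6,"dz":0,"roll":2.3,"jaw":1}
    - {"dx":0.1,"dy":-4.6,"dz":0,"roll":2.3,"jaw":1}
    - {"dx":0.1,"dy":-4.6,"dz":0,"roll":2.3,"jaw":1}
    - {"dx":0.1,"dy":-4.6,"dz":0,"roll":2.3,"jaw":1}
    - {"dx":0.1,"dy":-4.6,"dz":0,"roll":2.3,"jaw":1}
    - {"dx":0.1,"dy":-4.6,"dz":0,"roll":2.3,"jaw":1}
    - {"dx":0.1,"dy":-4.6,"dz":0,"roll":2.3,"jaw":1}
    - {"dx":0.1,"dy":-4.6,"dz":0,"roll":2.3,"jaw":1}
    - {"dx":0.1,"dy":-4.6,"dz":0,"roll":2.3,"jaw":1}
    - {"dx":0.1,"dy":-4.6,"dz":0,"roll":2.3,"jaw":1}

```text
time_s: 4.67
ee_pos: [0.4605, -0.1735, 0.1915]
eef_rot: [3.141, 0.002, 0.641]
force: [-6.5, -9.1, 0.6]
grip_width: 0.0138
grip_force: 8.0
```

The force is about 11 N, mostly radial, so my arc is slightly too tight. I ease outwards while continuing.

send_rows:
  rows:
    - {"dx":-0.6,"dy":-4.6,"dz":0,"roll":2.3,"jaw":1}
    - {"dx":-0.6,"dy":-4.6,"dz":0,"roll":2.3,"jaw":1}
    - {"dx":-0.5,"dy":-4.6,"dz":0,"roll":2.3,"jaw":1}
    - {"dx":-0.3,"dy":-4.6,"dz":0,"roll":2.3,"jaw":1}
    - {"dx":-0.3,"dy":-4.6,"dz":0,"roll":2.3,"jaw":1}
    - {"dx":0,"dy":-4.6,"dz":0,"roll":2.3,"jaw":1}

```text
time_s: 5.17
ee_pos: [0.4458, -0.15, 0.1915]
eef_rot: [3.141, -0.002, 0.401]
force: [8.4, 0.4, -3.5]
grip_width: 0.0135
grip_force: 8.0
```

send_rows:
  rows:
    - {"dx":0.4,"dy":-4.6,"dz":0,"roll":2.3,"jaw":1}
    - {"dx":0.4,"dy":-4.6,"dz":0,"roll":2.3,"jaw":1}
    - {"dx":0.2,"dy":-4.6,"dz":0,"roll":2.3,"jaw":1}
    - {"dx":0.1,"dy":-4,"dz":0,"roll":2,"jaw":1}

```text
time_s: 5.5
ee_pos: [0.4401, -0.1332, 0.1915]
eef_rot: [3.141, 0.0, 0.245]
force: [0.6, -2.8, -1.4]
grip_width: 0.0138
grip_force: 8.0
```

```bash
python3 - <<'E'
from h import *
o=get_obs();print(o['time_s'],o['ee_pos'],o['eef_rot'],o['force'])
c=camera('top');cv2.imwrite('pics/t3.png',cv2.resize(c['frame'][120:300,220:440,::-1],None,fx=3,fy=3))
E
```

```text
5.5 [ 0.44013698 -0.13315557  0.19145876] [3.14125080e+00 4.12938908e-05 2.45467889e-01] [ 0.56609956 -2.75854161 -1.4463748 ]
```

View pics/t3.png

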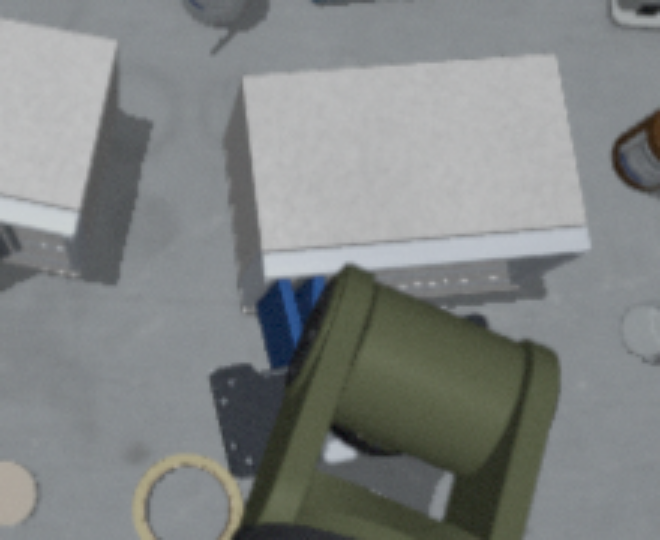

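The crop shows both blue panels nearly parallel at the left jamb, around (290,320). I press on gently to reach the stop.

send_rows:
  rows:
    - {"dx":0,"dy":-3,"dz":0,"roll":1,"jaw":1}
    - {"dx":0,"dy":-3,"dz":0,"roll":1,"jaw":1}
    - {"dx":0,"dy":0,"dz":0,"roll":0,"jaw":1}

```text
time_s: 5.8
ee_pos: [0.4393, -0.1288, 0.1915]
eef_rot: [3.138, -0.001, 0.212]
force: [4.8, -14.8, -6.3]
grip_width: 0.0201
grip_force: 8.0
```

The force rose to 15 N and the jaw is yielding, so the door is at the stop. I release, retreat up, and move clear.

send_rows:
  rows:
    - {"dx":0,"dy":3,"dz":0,"roll":0,"jaw":1}
    - {"dx":0,"dy":0,"dz":0,"roll":0,"jaw":-1}
    - {"dx":0,"dy":0,"dz":0,"roll":0,"jaw":-1}
    - {"dx":0,"dy":0,"dz":0,"roll":0,"jaw":-1}
    - {"dx":0,"dy":0,"dz":0,"roll":0,"jaw":-1}
    - {"dx":0,"dy":0,"dz":0,"roll":0,"jaw":-1}
    - {"dx":0,"dy":0,"dz":0,"roll":0,"jaw":-1}
    - {"dx":0,"dy":0,"dz":0,"roll":0,"jaw":-1}
    - {"dx":0,"dy":0,"dz":-20,"roll":0,"jaw":-1}
    - {"dx":0,"dy":0,"dz":-25,"roll":0,"jaw":-1}
    - {"dx":0,"dy":0,"dz":-25,"roll":0,"jaw":-1}

```text
time_s: 6.72
ee_pos: [0.4391, -0.1302, 0.2622]
eef_rot: [-3.141, 0.001, 0.213]
force: [0.8, -0.2, -0.4]
grip_width: 0.0772
grip_force: 0.0
```

send_rows:
  rows:
    - {"dx":-15,"dy":30,"dz":0,"roll":0,"jaw":-1}
    - {"dx":-15,"dy":30,"dz":0,"roll":0,"jaw":-1}
    - {"dx":-15,"dy":30,"dz":0,"roll":0,"jaw":-1}
    - {"dx":-15,"dy":30,"dz":0,"roll":0,"jaw":-1}
    - {"dx":-15,"dy":30,"dz":0,"roll":0,"jaw":-1}
    - {"dx":-15,"dy":30,"dz":0,"roll":0,"jaw":-1}
    - {"dx":-15,"dy":30,"dz":0,"roll":0,"jaw":-1}
    - {"dx":-15,"dy":30,"dz":0,"roll":0,"jaw":-1}
    - {"dx":0,"dy":0,"dz":0,"roll":0,"jaw":-1}
    - {"dx":0,"dy":0,"dz":0,"roll":0,"jaw":-1}

```text
time_s: 7.55
ee_pos: [0.3722, -0.3912, 0.2609]
eef_rot: [-3.141, 0.0, 0.21]
force: [-0.1, 0.9, -0.2]
grip_width: 0.0938
grip_force: 0.0
```

```bash
python3 - <<'E'
from h import *
o=get_obs();print(o['time_s'],o['ee_pos'],o['force'],o['grip_width'])
c=camera('top');cv2.imwrite('pics/t4.png',cv2.resize(c['frame'][120:300,140:440,::-1],None,fx=2.5,fy=2.5))
W=cloud(c);ok=(c['z_map']>0)&(W[...,2]>.2)&(W[...,2]<.222)&(c['frame'].max(-1)<75)
for x,y in((.438,-.133),(.529,.218)):
    d=ok&(abs(W[...,0]-x)<.04)&(abs(W[...,1]-y)<.04);print(d.sum(),W[d].mean(0))
E
```

```text
7.55 [ 0.37218736 -0.39118142  0.26087955] [-0.08393457  0.89036831 -0.21644237] 0.09380737011782612
33 [ 0.43475837 -0.13217941  0.2123243 ]
36 [0.52795811 0.21467362 0.21158476]
```

View pics/t4.png

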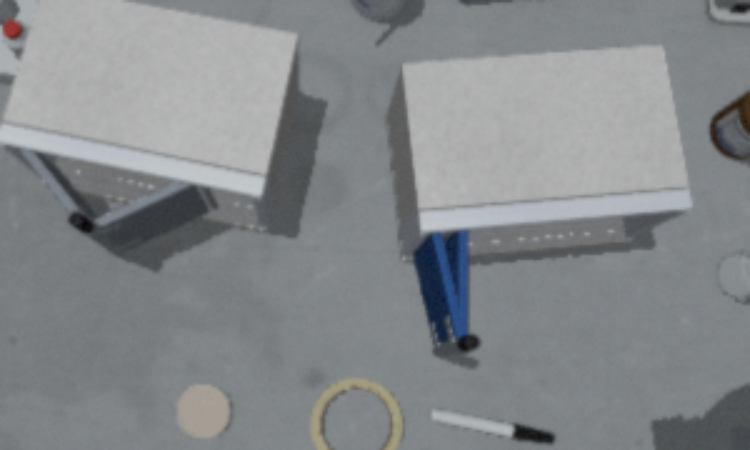

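The blue panels are collapsed at the left jamb, with the post at (468,342) in the crop. Its measured position (0.435, -0.132) matches the 1.45 rad point (0.438, -0.133). The grey post is unmoved and the arm is clear.

```bash
python3 -c "
from station import *
print(hand_in())"
```

```text
the job is handed in; nothing more can be done
None
```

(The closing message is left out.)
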